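Index the grommet press's die turret and work its lever

TASK

Push the spokes of the grommet press's turret round with a closed fingertip until its largest die is centred under the ram, within 8 mm. Only then push the hand lever all the way down to its stop, keep it there for half a second, and let it come back up. Grip nothing, and leave the turret at that die and the loose things on the desk undisturbed.

Things in the scene. Friction and masses are not known exactly. Their poses are not given: they have to be found in the camera images.
- press: Dark cast-iron grommet press, fixed. Origin on the desk straight below its ram; its x points from the ram back to the column (away from the robot), y left, z up. Base x -65..170, y -50..120 mm, 22 mm high. Column 60 mm wide at x 115..170. Head 56 mm wide, x -30..170, z 150..225 mm. Turret with four spokes on the left (+y), hand lever on the right (-y), pointing to -x.
- turret (a joint): Angle of the die turret, rad, counter-clockwise from above positive; 0 or a full turn = largest die centred under the ram. Turns either way (limits +-6.6), a little stiff (about 1.5 N at a spoke), no detents, stays where left. Its upright axis stands at press x 0, y +55 mm. Grey disc 152 mm across, z 34..46 mm, with four dies on top and four spokes round it.
- turret_axis (a point): Point on the turret's axis, 70 mm above the desk (top of the hub). The spokes are level round bars, 10 mm thick, centre line 42 mm above the desk, out to 116 mm from the axis, ending in black 16 mm balls. Outside the disc only the press base, 22 mm high, lies below them.
- die_large (a point): Centre of the top of the largest die; turns with the turret. The dies are upright round steel posts, tops 66 mm above the desk, 55 mm from the axis, 90 degrees apart; diameters counter-clockwise from the largest: 36, 18, 26, 12 mm.
- ram_tip (a point): Centre of the lower end of the round steel ram (30 mm across) under the press head; 92 mm above the desk with the lever up, 68 mm with it down.
- spoke0 (a point): Point on the centre line of spoke 0, 95 mm from the turret's axis and 42 mm above the desk, 45 degrees counter-clockwise of the largest die.
- spoke1 (a point): Point on the centre line of spoke 1, 95 mm from the turret's axis and 42 mm above the desk, 135 degrees counter-clockwise of the largest die.
- spoke2 (a point): Point on the centre line of spoke 2, 95 mm from the turret's axis and 42 mm above the desk, 225 degrees counter-clockwise of the largest die.
- spoke3 (a point): Point on the centre line of spoke 3, 95 mm from the turret's axis and 42 mm above the desk, 315 degrees counter-clockwise of the largest die.
- lever (a joint): Angle of the hand lever, rad: 0 = up (35 degrees above level, the start), 1.05 = fully down on its stop (25 degrees below level). A return spring lifts it when let go; about 9 N at the grip holds it down. Its level axle lies along the press's y at press x 0, z 185 mm; it swings in the upright plane y = -77 mm and points to -x.
- lever_grip (a point): Middle of the lever's black round grip, 22 mm thick, 60 mm long, 135 mm from the axle (the grip spans 105..165 mm, with round ends); moves with the lever.
- token0: White plastic token, 38 mm across, 6 mm thick, lowest of a loose stack of four, front right of the press; origin at the centre of its underside. Leave alone.
- token1: White plastic token, 38 mm across, 6 mm thick, second of a loose stack of four, front right of the press; origin at the centre of its underside. Leave alone.
- token2: White plastic token, 38 mm across, 6 mm thick, third of a loose stack of four, front right of the press; origin at the centre of its underside. Leave alone.
- token3: White plastic token, 38 mm across, 6 mm thick, top of a loose stack of four, front right of the press; origin at the centre of its underside. Leave alone.
- staple_remover: Loose black staple remover, about 60 x 28 x 38 mm, left of the press; origin under its centre. Leave alone.
- ruler: Loose clear ruler, 30 x 310 x 4 mm, long axis its y, lying on the far right of the press, pointing away from the robot; origin under its centre. Leave alone.
- pencil_pot: Loose tan clay pot, 84 mm across, 80 mm tall, pencils standing up to 155 mm, on the right of the press; origin under its centre. Leave alone.
- grommet_tray: Loose shallow card tray of grommets, 70 x 90 x 22 mm, right of the press; origin under its centre. Leave alone.
- eraser: Loose grey board eraser, 50 x 110 x 30 mm, long axis its y, front left of the press; origin under its centre. Leave alone.

How it is judged:
On the way, in this order (a step that is already met when the one before it is completed fails the run):
1. the largest die stands centred under the ram, lever up (horizontal distance between die_large and ram_tip below 0.008 m and velocity of joint turret between -0.1 and 0.1 rad/s and value of joint lever below 0.3 rad), for 0.3 s.
2. the lever is pressed fully down with the largest die under the ram (horizontal distance between die_large and ram_tip below 0.008 m and value of joint lever above 0.97 rad), for 0.4 s.
At the end, for the whole second after the job is handed in: The largest die's centre is within 8 mm (seen from above) of the ram's, the turret is at rest and the lever is back up (within 0.15 rad of its start) (horizontal distance between die_large and ram_tip below 0.008 m and value of joint lever below 0.15 rad and velocity of joint turret between -0.05 and 0.05 rad/s); the robot touches nothing.
It fails at once if the lever is pushed down while the largest die is not under the ram (value of joint lever above 0.4 rad and horizontal distance between die_large and ram_tip above 0.012 m).
It fails at once if a loose thing on the desk is moved by more than 15 mm or lifted (distance of any of token0, token1, token2, token3, staple_remover, ruler, pencil_pot, grommet_tray, eraser from where it was at the start of the episode above 0.015 m).
It also fails if it takes over 72 s, if anything falls off the work surface, if the arm or the gripper's body presses on something with over 40 N, if the wrist force passes 120 N, or if a joint passes its speed limit or range.

ROBOT

A 6-joint arm with a two-finger parallel gripper is mounted at the origin on the work surface. World frame = base frame: x ahead of the robot, y to its left, z up, the work surface at z = 0. Lengths are in m, angles in rad, forces in N, time in s.
With the tool pointing down it reaches from about 0.3 to 0.875 m from the base axis. Payload 6.4 kg.
Tool frame: the origin (TCP) lies between the finger pads; the fingertips stand 8 mm ahead of it and the grasp point (between the pads) lies 11 mm behind it (ctrl.finger_overhang is the distance from the TCP to the fingertips, in m); z points along the fingers, y is the line along which they close (so a half turn about z gives the same grasp; the last joint's range is limited). The gripper opens to 85 mm and grips with 20 to 120 N. Pads are 22 mm wide; open, the fingers measure 114 mm over their backs; the gripper's body (76 mm by 85 mm) begins 54 mm behind the grasp point. The pads swing forward as they close: fully open they stand 13 mm farther back than shut.
Start: joints at [-1.401, 0.181, 1.607, -0, 1.354, -0.206], TCP at [0.211, -0.535, 0.239] pointing down, gripper open.
Joint ranges: [-2.99, 2.99], [-0.89, 2.07], [0.3, 2.58], [-1.14, 4.28], [0, 2.63], [-3.12, 3.12]. Speed limits (rad/s): [2.57, 2.57, 3.01, 3.14, 3.14, 3.14].

INTERFACE

Orientations are given as a unit quaternion [w, x, y, z].
In Python, from bench import ctrl, camera gives the robot as it stands.
- The arm moves only by the shell command python3 -m pendant 'ROWS' [OPENING]. ROWS is JSON, a list of rows, each a list of 6 numbers: the shift along the world's x, y, z normalised to -1 to 1, where 1 is 200 mm, then the turn, a rotation vector about the world's x, y, z normalised to -1 to 1, where 1 is pi/2 rad. In form: [[dx, dy, dz, rx, ry, rz], ...]. A call has exactly 10 rows; each row shifts and turns the commanded pose from where the row before left it; what a row does not reach is not made up. A row lasts 1/8 s, in which the tool goes at most 62.5 mm and 10.7 degrees, less where a joint would pass 70% of its speed; a pose out of reach is approached as far as the arm can. A call with a number of a shift or a turn outside -1 to 1 is refused whole. A call with a gripper value outside its range is refused whole. OPENING is the opening, from -1 (shut) to 1 (fully open), set as the call begins (- or left out, the last holds). The fingers move at their own pace and stop on an object; the grip force is fixed at half the most. Time passes only in rows, so rows that do not move let the fingers close, or fill a call up. It gives the time, the measured TCP pose, the force, the opening and the grip force at its end, in the units of the state.
- ctrl.get_obs(): the state, without advancing time (a new reading comes with each control period).
- camera(name): name is "scene" or "top" or "wrist"; returns a dict with "color" (420x560x3 uint8, blue, green, red), "fx", "fy", "cx", "cy" (pixels), "xyz" and "rotation" of the camera in the world; the wrist camera has in their place "hand_eye" (4x4, takes a point from camera to tool coordinates, whose origin is the TCP and whose axes are the flange's). Camera axes: x right, y down, z forward; pixel columns grow to the right and rows downward; lengths in m; the calibration is good to about 2 mm. A picture is of the moment at which its call begins: read the wrist's pose just before it. There is no depth.
- ctrl.hand_in(): hands the job in; it is judged then, once.
The state is a dict: "time_s": time; "q": joint angles; "dq": joint speeds; "joint_efforts": joint torques, N m; "eef_pos": TCP position; "eef_rot": TCP orientation; "wrist_force": force on the tool from outside, world axes, zero at the start; "torque": the same for the moment, N m; "opening": opening from 0.0 (shut) to 1.0 (fully open); "grasp_force": force on a finger pad.
Only numpy, scipy, OpenCV 4.12 (cv2) and the standard library are available. Lean on these libraries where they do the work, as an engineer would, in place of code of your own. Each camera call takes 0.05 s, during which the arm holds its last target. There are 200 camera calls.

## Working session

There is one attempt and no reset: what is moved stays moved. The work goes in short steps, Python scripts to look and compute and a shell command to move; the robot and the scene stay as the last step left them, time stands still between calls to the robot, and variables do not carry over. Pictures are saved under pics/ and viewed, at most 10 in all, crops included, and the job is handed in when it is done.

```bash
mkdir -p pics; ls; python3 - <<'E'
from bench import ctrl,camera
import cv2,json,numpy as np
for n in("scene","top"):
    c=camera(n); cv2.imwrite(f"pics/{n}0.png",c["color"])
    np.savez(f"{n}0.npz",**c)
    print(n,c["fx"],c["cx"],c["cy"],c["xyz"],np.round(c["rotation"],3).tolist())
o=ctrl.get_obs();print(o["time_s"],o["eef_pos"],o["eef_rot"],ctrl.finger_overhang)
E
```

```text
pics
scene 397.90613572381795 281.0921797277097 203.08766988731668 [0.51263022 0.81634363 0.79679417] [0.006, -0.032, 0.896, -0.442]
top 460.4515000901206 289.55677726580126 212.24142789016412 [ 0.37434236 -0.01701505  1.24879101] [-0.075, 0.704, -0.704, 0.062]
0.1 [ 0.21096839 -0.53438571  0.23848536] [-7.77912528e-04  9.82400777e-01  1.86783584e-01  2.15507354e-05] 0.008
```

View pics/scene0.png

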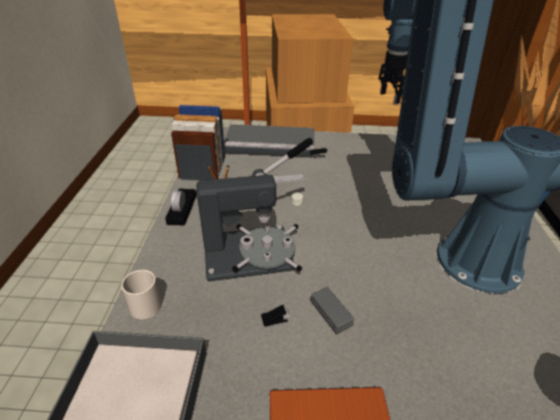

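View pics/top0.png

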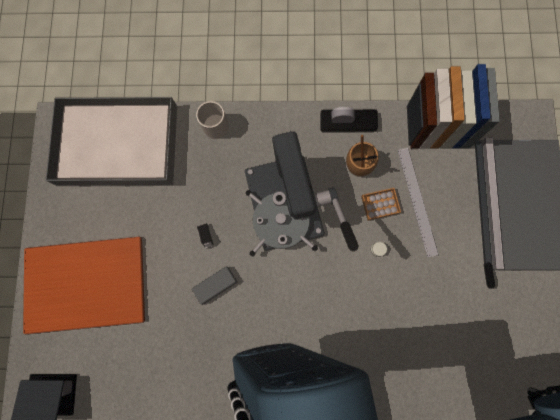

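The scene view shows the press at about (245,225) px, with the turret at (267,245). The top view shows the turret hub at about (281,218), the spoke balls at about (250,193), (253,253), (315,247), and the lever grip at (349,235). I'll zoom in on both.

```bash
python3 - <<'E'
import cv2
a=cv2.imread("pics/top0.png")[125:275,225:415]; cv2.imwrite("pics/topc.png",cv2.resize(cv2.convertScaleAbs(a,alpha=1.6),None,fx=4,fy=4,interpolation=cv2.INTER_CUBIC))
a=cv2.imread("pics/scene0.png")[165:285,190:330]; cv2.imwrite("pics/scenec.png",cv2.resize(cv2.convertScaleAbs(a,alpha=1.6),None,fx=5,fy=5,interpolation=cv2.INTER_CUBIC))
E
```

```text
(no output)
```

View pics/topc.png

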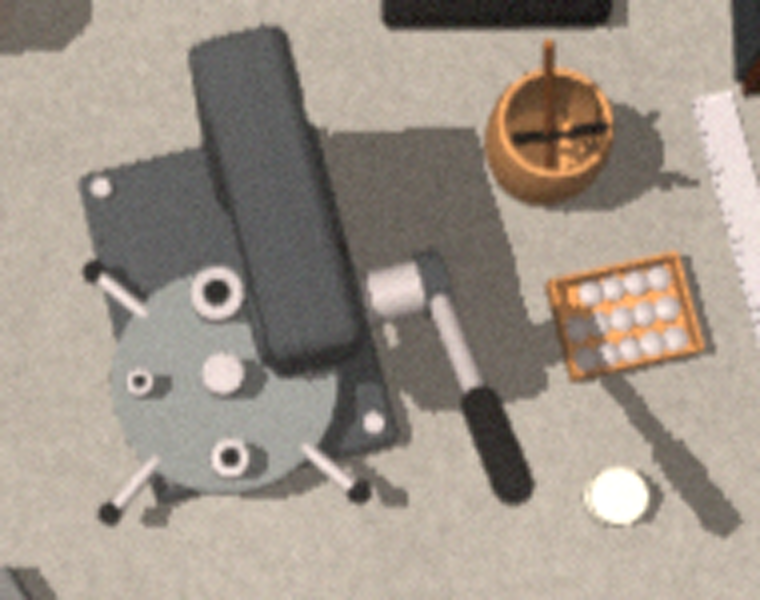

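View pics/scenec.png

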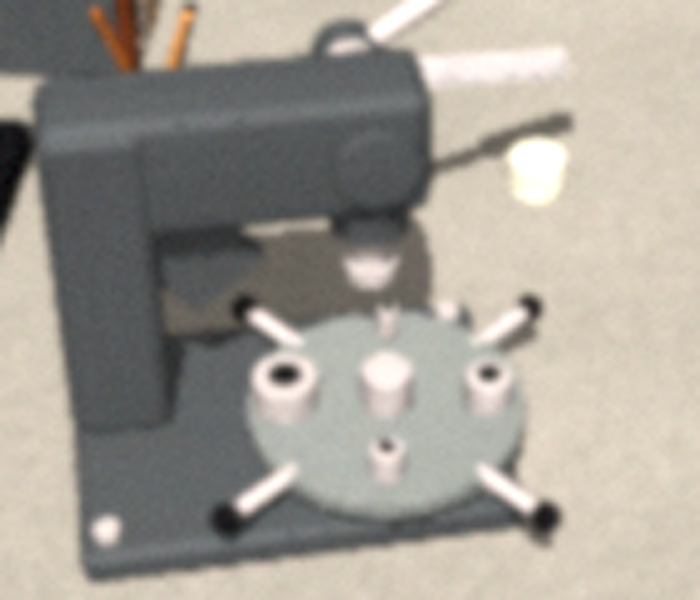

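Top crop: the 36 mm die is at (217,292), on the far side of the hub at (222,375). The 18 mm die is at (140,381), the 26 mm die at (230,457), and the 12 mm die is hidden under the head. The balls are at (93,271), (109,513) and (360,492), and the grip is at about (497,445). The scene crop shows all four balls at (245,307), (530,307), (228,518), (543,517), and the ram's lower end at (372,280). The largest die is therefore about +90° from the ram, so the turret has to turn clockwise by about 90°.

```bash
cat > h.py <<'E'
import numpy as np,cv2
from scipy.spatial.transform import Rotation as R
def ray(c,uv):
    q=np.array(c["rotation"]); r=R.from_quat(np.r_[q[1:],q[0]]) if q.size==4 else R.from_matrix(q)
    d=r.apply([(uv[0]-c["cx"])/c["fx"],(uv[1]-c["cy"])/c["fy"],1]); return np.array(c["xyz"]),d
def plane(c,uv,z):
    o,d=ray(c,uv); return o+d*(z-o[2])/d[2]
def tri(ca,ua,cb,ub):
    (p,d),(q,e)=ray(ca,ua),ray(cb,ub)
    s,t=np.linalg.lstsq(np.c_[d,-e],q-p,rcond=None)[0]; a,b=p+s*d,q+t*e
    return (a+b)/2,np.linalg.norm(a-b)
def blob(img,uv,w,thr,dark=True):
    u,v=np.round(uv).astype(int); g=cv2.cvtColor(img,cv2.COLOR_BGR2GRAY)[v-w:v+w+1,u-w:u+w+1].astype(float)
    m=np.clip(thr-g,0,None) if dark else np.clip(g-thr,0,None)
    y,x=np.mgrid[-w:w+1,-w:w+1]; return np.array([u+(m*x).sum()/m.sum(),v+(m*y).sum()/m.sum()])
T=lambda x,y:np.array([225+(x+.5)/4-.5,125+(y+.5)/4-.5])
S=lambda x,y:np.array([190+(x+.5)/5-.5,165+(y+.5)/5-.5])
E
python3 - <<'E'
from h import *
np.set_printoptions(precision=4,suppress=True)
t=dict(np.load("top0.npz"));s=dict(np.load("scene0.npz"))
tb={'FL':T(93,271),'NL':T(109,513),'NR':T(360,492)}
sb={'FL':S(228,518),'NL':S(543,517),'NR':S(530,307),'FR':S(245,307)}
P={}
for k in sb:
    sb[k]=blob(s["color"],sb[k],3,45)
    ps=plane(s,sb[k],.042); P[k]=ps
    if k in tb:
        tb[k]=blob(t["color"],tb[k],3,45); print(k,tb[k],sb[k],"tri",*tri(t,tb[k],s,sb[k]),"top",plane(t,tb[k],.042)[:2],"sc",ps[:2])
print("FR",sb['FR'],P['FR'])
print("axis sc",(P['FL']+P['NR'])/2,(P['NL']+P['FR'])/2,"R",[np.linalg.norm(P[k]-sum(P.values())/4) for k in P])
print("hub",tri(t,T(222,372),s,S(386,368)),"die36",tri(t,T(217,290),s,S(285,374)),plane(t,T(217,290),.066))
print("ram",plane(s,S(372,282),.092))
for p in((83,180),(395,440)): print("corner",plane(t,T(*p),.022))
print("grip end",plane(t,T(515,490),.278),"grip start",plane(t,T(480,398),.245))
print("head front corners",plane(t,T(268,362),.225),plane(t,T(358,345),.225),"back",plane(t,T(192,50),.225),plane(t,T(282,32),.225))
print("tokens",plane(t,T(618,495),.024),"eraser",plane(t,(215,285),.03),"stapler",plane(t,(205,235),.038))
E
```

```text
FL [248.094  192.0134] [234.8963 268.8172] tri [0.6646 0.1182 0.041 ] 0.005027250410924423 top [0.6669 0.118 ] sc [0.6618 0.1197]
NL [252.0254 252.8644] [298.4139 268.2881] tri [0.5011 0.1046 0.0419] 0.002654347344186032 top [0.5024 0.1044] sc [0.4998 0.105 ]
NR [314.6294 247.5824] [295.9333 225.5667] tri [ 0.5139 -0.0598  0.0447] 0.004278228918570394 top [ 0.5163 -0.0602] sc [ 0.5117 -0.0625]
FR [237.8475 225.8517] [ 0.6793 -0.0472  0.042 ]
axis sc [0.5868 0.0286 0.042 ] [0.5895 0.0289 0.042 ] R [np.float64(0.1170645008770223), np.float64(0.11673175565229767), np.float64(0.11900526698805496), np.float64(0.11865307187103086)]
hub (array([0.5895, 0.03  , 0.0717]), np.float64(0.0030157631630202296)) die36 (array([0.6445, 0.0338, 0.0669]), np.float64(0.004617423706795745)) [0.647  0.0338 0.066 ]
ram [ 0.5999 -0.0161  0.092 ]
corner [0.7355 0.1291 0.022 ]
corner [ 0.5536 -0.0846  0.022 ]
grip end [ 0.4895 -0.1335  0.278 ] grip start [ 0.5444 -0.1194  0.245 ]
head front corners [ 0.5685 -0.0022  0.225 ] [ 0.5783 -0.0532  0.225 ] back [0.7546 0.0426 0.225 ] [ 0.7655 -0.0102  0.225 ]
tokens [ 0.5163 -0.2322  0.024 ] eraser [0.4191 0.2015 0.03  ] stapler [0.5504 0.2312 0.038 ]
```

Everything agrees: triangulated heights come out at 41–45 mm for the balls, 72 mm for the hub and 67 mm for the die, and the die radius is 55 mm. The axis is at about (0.5895, 0.029) and the press yaw is about 13.3°. The near-left spoke stands at 139.6° and has to go to about 58.2°. First I'll shut the gripper and move round the front.

```bash
python3 -m pendant '[[0.08,0.26,0,0,0,0.031],[0.08,0.26,0,0,0,0.031],[0.08,0.26,0,0,0,0.031],[0.08,0.26,0,0,0,0.031],[0.08,0.26,0,0,0,0.031],[0.08,0.26,0,0,0,0.031],[0.08,0.26,0,0,0,0.031],[0.08,0.26,0,0,0,0.031],[0.08,0.26,0,0,0,0.031],[0.08,0.26,0,0,0,0.031]]' -1
```

```text
time_s: 1.35
eef_pos: [0.3711, -0.0131, 0.2393]
eef_rot: [0.0, 0.908, 0.419, 0.0]
wrist_force: [-0.4, 0.0, -0.3]
opening: -0.0
grasp_force: 0.0
```

```bash
python3 -m pendant '[[0.128,0.082,-0.05,0,0,0],[0.128,0.082,-0.1,0,0,0],[0.128,0.082,-0.1,0,0,0],[0.128,0.082,-0.1,0,0,0],[0.128,0.082,-0.1,0,0,0],[0,0,-0.12,0,0,0],[0,0,-0.12,0,0,0],[0,0,-0.12,0,0,0],[0,0,-0.11,0,0,0],[0,0,-0.09,0,0,0]]'; python3 - <<'E'
from bench import camera
import cv2,numpy as np
a=[]
for n,(v,u) in(("top",(150,210)),("scene",(170,180))):
    c=camera(n); np.savez(f"{n}1.npz",**c); a.append(cv2.resize(cv2.convertScaleAbs(c["color"][v:v+125,u:u+130],alpha=1.6),None,fx=3,fy=3,interpolation=2))
cv2.imwrite("pics/a.png",np.hstack(a))
E
```

```text
time_s: 2.6
eef_pos: [0.4983, 0.0672, 0.036]
eef_rot: [-0.0, 0.908, 0.418, -0.001]
wrist_force: [-0.6, 0.3, 0.4]
opening: -0.001
grasp_force: 0.0
```

View pics/a.png

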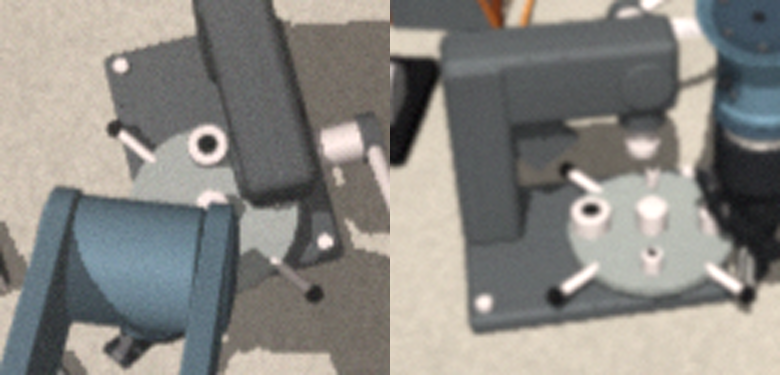

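The fingertip stands just in front of the near-left spoke, clear of the ball and disc. Next I'll work out the arc.

```bash
python3 - <<'E'
from bench import ctrl
import numpy as np
A=np.array([.5895,.029]);p=np.array(ctrl.get_obs()["eef_pos"])[:2]
a=np.radians(np.linspace(157.3,88,11))[1:]
P=A+.0965*np.c_[np.cos(a),np.sin(a)]
print(np.round(np.diff(np.vstack([p,P]),axis=0)/.2,3).tolist())
E
```

```text
[[0.043, 0.047], [0.032, 0.049], [0.038, 0.045], [0.043, 0.04], [0.047, 0.034], [0.051, 0.028], [0.054, 0.022], [0.056, 0.015], [0.058, 0.009], [0.058, 0.001]]
```

```bash
python3 -m pendant '[[0.043,0.047,0,0,0,-0.077],[0.032,0.049,0,0,0,-0.077],[0.038,0.045,0,0,0,-0.077],[0.043,0.04,0,0,0,-0.077],[0.047,0.034,0,0,0,-0.077],[0.051,0.028,0,0,0,-0.077],[0.054,0.022,0,0,0,-0.077],[0.056,0.015,0,0,0,-0.077],[0.058,0.009,0,0,0,-0.077],[0.058,0.001,0,0,0,-0.077]]'; python3 - <<'E'
from bench import camera
import cv2,numpy as np
a=[]
for n,(v,u) in(("top",(150,210)),("scene",(170,180))):
    c=camera(n); np.savez(f"{n}2.npz",**c); a.append(cv2.resize(cv2.convertScaleAbs(c["color"][v:v+125,u:u+130],alpha=1.6),None,fx=3,fy=3,interpolation=2))
cv2.imwrite("pics/b.png",np.hstack(a))
E
```

```text
time_s: 3.95
eef_pos: [0.5947, 0.1252, 0.0376]
eef_rot: [0.0, 0.985, -0.174, -0.001]
wrist_force: [-2.8, -0.6, 0.2]
opening: 0.002
grasp_force: 0.9
```

View pics/b.png

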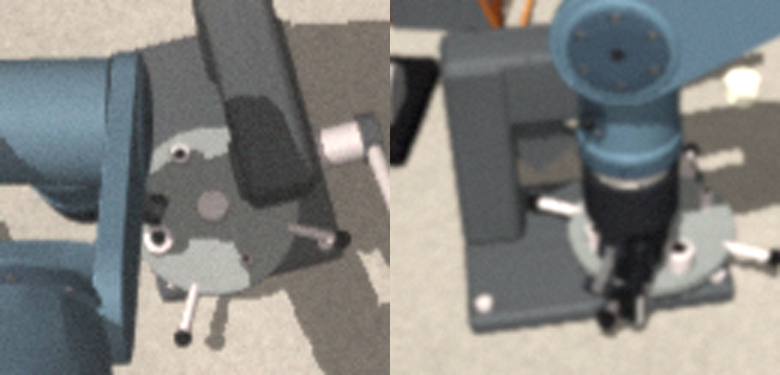

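The turret has followed: the 18 mm die is now at (180,153), the 26 mm die at (158,238), the 12 mm die at (247,258), and the largest is under the head. Free balls are at (182,338) and (342,240) in the top half. I'll measure the angle and plan the rest.

```bash
python3 - <<'E'
from h import *
from bench import ctrl
t=dict(np.load("top2.npz"));A0=plane(dict(np.load("top0.npz")),T(222,374),.07)[:2]
print("hub top0",A0,"hub now",plane(t,(210+211.5/3,150+205/3),.07))
for p,off in(((182,338),90),((342,240),180)):
    b=blob(t["color"],(210+p[0]/3,150+p[1]/3),3,40); q=plane(t,b,.042)[:2]
    for A in(np.array([.5915,.0285]),np.array([.5895,.029])):
        v=q-A; print(b,q,np.linalg.norm(v),"NL spoke deg",np.degrees(np.arctan2(v[1],v[0]))%360-off)
A=np.array([.5895,.029]);p=np.array(ctrl.get_obs()["eef_pos"])[:2]
v=p-A;a0=np.degrees(np.arctan2(v[1],v[0]));print("tool ang",a0,np.linalg.norm(v))
a=np.radians(np.linspace(a0,a0-18,10))[1:]
print(np.round(np.diff(np.vstack([p,A+.0965*np.c_[np.cos(a),np.sin(a)]]),axis=0)/.2,3).tolist())
E
```

```text
hub top0 [0.5900274  0.02996554] hub now [0.58947487 0.02898526 0.07      ]
[270.76119403 262.31343284] [0.47760638 0.05488155] 0.11690912306511701 NL spoke deg 76.95839245218986
[270.76119403 262.31343284] [0.47760638 0.05488155] 0.11484788645282097 NL spoke deg 76.97624555848557
[323.55895197 229.44104803] [ 0.56455074 -0.08419275] 0.11587026957164266 NL spoke deg 76.55090696343416
[323.55895197 229.44104803] [ 0.56455074 -0.08419275] 0.11590972815073834 NL spoke deg 77.56996121067829
tool ang 86.14764621181055 0.09626270456474392
[[0.017, -0.0], [0.017, -0.002], [0.017, -0.003], [0.017, -0.003], [0.016, -0.004], [0.016, -0.004], [0.016, -0.005], [0.016, -0.005], [0.016, -0.006]]
```

```bash
python3 -m pendant '[[0.017,0,0,0,0,-0.022],[0.017,-0.002,0,0,0,-0.022],[0.017,-0.003,0,0,0,-0.022],[0.017,-0.003,0,0,0,-0.022],[0.016,-0.004,0,0,0,-0.022],[0.016,-0.004,0,0,0,-0.022],[0.016,-0.005,0,0,0,-0.022],[0.016,-0.005,0,0,0,-0.022],[0.016,-0.006,0,0,0,-0.022],[0.005,-0.002,0,0,0,-0.005]]'; python3 - <<'E'
from h import *
from bench import camera,ctrl
t=camera("top");cv2.imwrite("pics/c.png",cv2.resize(cv2.convertScaleAbs(t["color"][130:280,210:370],alpha=1.6),None,fx=4,fy=4,interpolation=2)); np.savez("top3.npz",**t)
A=np.array([.5895,.029])
for ang,off in((58.3+90,90),(58.3+180,180)):
    g=A+.116*np.array([np.cos(np.radians(ang)),np.sin(np.radians(ang))])
    o,_=ray(t,(0,0)); q=t["rotation"]; r=R.from_quat(np.r_[q[1:],q[0]]); x=r.inv().apply(np.r_[g,.042]-o); uv=np.array([t["fx"]*x[0]/x[2]+t["cx"],t["fy"]*x[1]/x[2]+t["cy"]])
    b=blob(t["color"],uv,4,40); v=plane(t,b,.042)[:2]-A; print(uv,b,np.linalg.norm(v),np.degrees(np.arctan2(v[1],v[0]))%360-off)
E
```

```text
time_s: 5.3
eef_pos: [0.6259, 0.1182, 0.0373]
eef_rot: [-0.0, 0.945, -0.327, 0.0]
wrist_force: [-1.1, 0.8, 0.7]
opening: 0.001
grasp_force: 0.8
[257.46028363 257.2645154 ] [256.83168317 256.6039604 ] 0.11543176240441601 57.138469636885134
[318.21147358 242.95849812] [318.08053691 242.69798658] 0.1153505792299356 58.50355396042204
```

View pics/c.png

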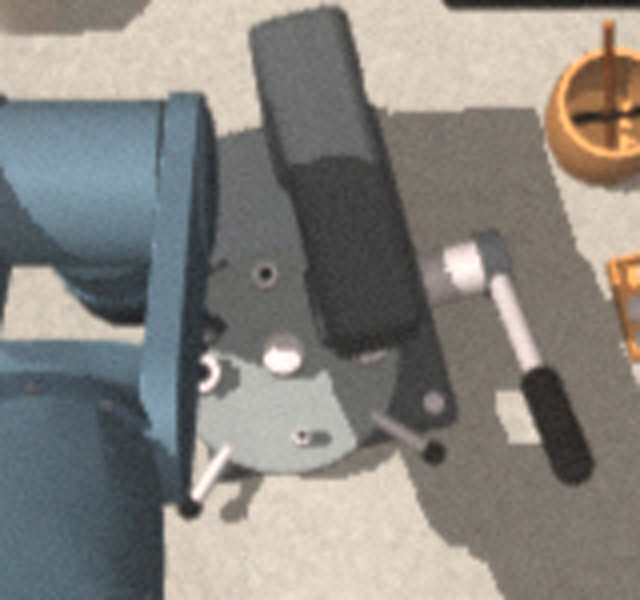

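The spoke is at about 58° against a target of 58.3°, with the balls at (190,508) and (433,452). The largest die's edge just shows under the head at (370,353). I'll back off along the tangent and rise.

```bash
python3 -m pendant '[[-0.05,0.02,0,0,0,0],[-0.05,0.02,0,0,0,0],[0,0,0.1,0,0,0],[0,0,0.2,0,0,0],[0,0,0.2,0,0,0.095],[0,0,0.2,0,0,0.095],[0,0,0.2,0,0,0.095],[0,0,0.2,0,0,0.095],[0,0,0.2,0,0,0.095],[0,0,0.18,0,0,0.095]]'; python3 - <<'E'
from bench import ctrl
import numpy as np
from h import *
from bench import camera
p=np.array(ctrl.get_obs()["eef_pos"]); print((np.array([.5148,-.1252,.32])-p)/.2)
t=camera("top"); A=np.array([.5895,.029])
for uv,off in(((257,257),90),((318,243),180)):
    b=blob(t["color"],uv,4,40); v=plane(t,b,.042)[:2]-A; print(np.linalg.norm(v),np.degrees(np.arctan2(v[1],v[0]))%360-off)
E
```

```text
time_s: 6.6
eef_pos: [0.6056, 0.1263, 0.337]
eef_rot: [0.0, 0.993, 0.117, 0.002]
wrist_force: [0.1, -0.4, -0.3]
opening: 0.003
grasp_force: 0.0
[-0.45416304 -1.25764881 -0.08499328]
0.1148972136102443 57.76920031310536
0.11572332365187661 59.07335759394721
```

Turret at about 58.4°, on target, after releasing it. Next, over to a point above the lever grip.

```bash
python3 -m pendant '[[-0.057,-0.157,0,0,0,0],[-0.057,-0.157,0,0,0,0],[-0.057,-0.157,0,0,0,0],[-0.057,-0.157,0,0,0,0],[-0.057,-0.157,0,0,0,0],[-0.057,-0.157,0,0,0,0],[-0.057,-0.157,0,0,0,0],[-0.055,-0.157,0,0,0,0],[0,0,-0.04,0,0,0],[0,0,-0.04,0,0,0]]'; python3 - <<'E'
from bench import camera
import cv2,numpy as np
a=[]
for n,(v,u) in(("top",(150,240)),("scene",(90,190))):
    c=camera(n); a.append(cv2.resize(cv2.convertScaleAbs(c["color"][v:v+150,u:u+130],alpha=1.6),None,fx=3,fy=3,interpolation=2))
cv2.imwrite("pics/d.png",np.hstack(a))
E
```

```text
time_s: 7.9
eef_pos: [0.5149, -0.1245, 0.3176]
eef_rot: [0.0, 0.993, 0.114, 0.001]
wrist_force: [0.6, 0.2, 0.3]
opening: 0.002
grasp_force: 0.0
```

View pics/d.png

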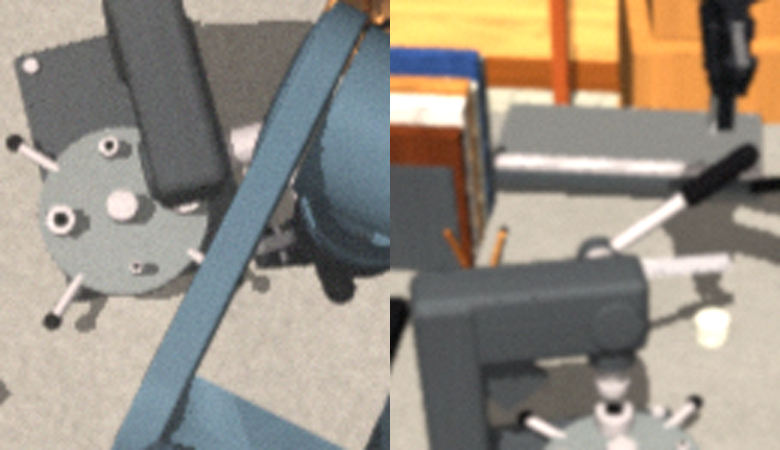

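The fingertip at (722,130) stands over the black grip (690–755, 150–200), and the largest die sits straight below the ram at (613,380–412). Pressing now.

```bash
python3 -m pendant '[[-0.007,-0.0016,-0.055,0,0,0],[-0.007,-0.0016,-0.055,0,0,0],[-0.007,-0.0016,-0.055,0,0,0],[-0.007,-0.0016,-0.055,0,0,0],[-0.007,-0.0016,-0.055,0,0,0],[-0.007,-0.0016,-0.055,0,0,0],[-0.007,-0.0016,-0.055,0,0,0],[-0.007,-0.0016,-0.055,0,0,0],[-0.007,-0.0016,-0.055,0,0,0],[-0.007,-0.0016,-0.055,0,0,0]]'
```

```text
time_s: 9.25
eef_pos: [0.5006, -0.1282, 0.2066]
eef_rot: [0.0, 0.993, 0.115, -0.0]
wrist_force: [-2.0, -0.6, 5.6]
opening: -0.006
grasp_force: 2.5
```

```bash
python3 -m pendant '[[0,0,-0.035,0,0,0],[0,0,-0.035,0,0,0],[0,0,-0.035,0,0,0],[0,0,-0.035,0,0,0],[0,0,-0.035,0,0,0],[0,0,-0.03,0,0,0],[0,0,-0.03,0,0,0],[0,0,-0.02,0,0,0],[0,0,0,0,0,0],[0,0,0,0,0,0]]'
```

```text
time_s: 10.5
eef_pos: [0.5022, -0.1281, 0.1569]
eef_rot: [0.0, 0.993, 0.115, 0.002]
wrist_force: [1.2, 0.4, 6.0]
opening: 0.004
grasp_force: 3.0
```

```bash
python3 -m pendant '[[0,0,-0.01,0,0,0],[0,0,-0.01,0,0,0],[0,0,-0.01,0,0,0],[0,0,0,0,0,0],[0,0,0,0,0,0],[0,0,0,0,0,0],[0,0,0,0,0,0],[0,0,0,0,0,0],[0,0,0,0,0,0],[0,0,0,0,0,0]]'
```

```text
time_s: 11.75
eef_pos: [0.5024, -0.1282, 0.1511]
eef_rot: [0.0, 0.993, 0.115, 0.002]
wrist_force: [0.6, 0.2, 7.4]
opening: -0.004
grasp_force: 3.0
```

```bash
python3 -m pendant '[[0,0,-0.01,0,0,0],[0,0,-0.01,0,0,0],[0,0,-0.01,0,0,0],[0,0,0,0,0,0],[0,0,0,0,0,0],[0,0,0,0,0,0],[0,0,0,0,0,0],[0,0,0,0,0,0],[0,0,0,0,0,0],[0,0,0,0,0,0]]'
```

```text
time_s: 13.0
eef_pos: [0.5035, -0.1283, 0.1484]
eef_rot: [0.001, 0.993, 0.115, 0.003]
wrist_force: [-6.3, 4.0, 28.3]
opening: 0.002
grasp_force: 14.5
```

```bash
python3 - <<'E'
from bench import camera
import cv2,numpy as np
a=[]
for n,(v,u) in(("top",(150,240)),("scene",(110,190))):
    c=camera(n); a.append(cv2.resize(cv2.convertScaleAbs(c["color"][v:v+150,u:u+130],alpha=1.6),None,fx=3,fy=3,interpolation=2))
cv2.imwrite("pics/e.png",np.hstack(a))
E
```

```text
(no output)
```

View pics/e.png

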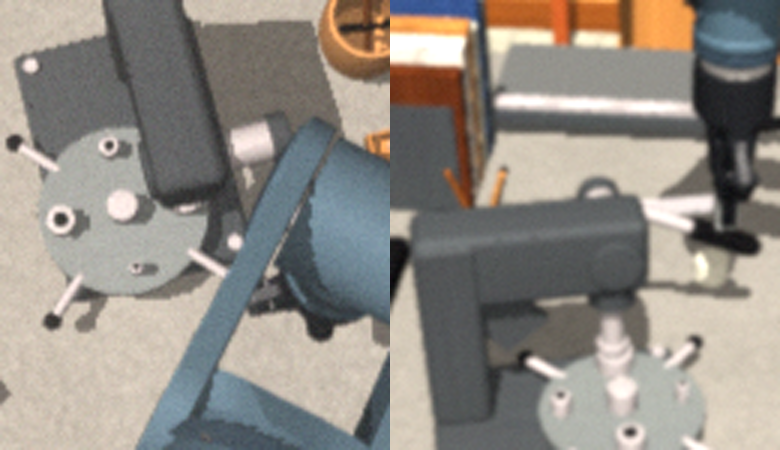

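The force has jumped to 28 N, so the lever is on its stop. The ram is down on the die at (612,340), and it has been held for about 0.9 s. I'll let it come back up.

```bash
python3 -m pendant '[[0,0,0,0,0,0],[0,0,-0.002,0,0,0],[0,0,0.05,0,0,0],[0,0,0.06,0,0,0],[0,0,0.06,0,0,0],[0,0,0.06,0,0,0],[0,0,0.06,0,0,0],[0.007,0.0016,0.06,0,0,0],[0.007,0.0016,0.06,0,0,0],[0.007,0.0016,0.06,0,0,0]]'; python3 -m pendant '[[0.007,0.0016,0.06,0,0,0],[0.007,0.0016,0.06,0,0,0],[0.007,0.0016,0.06,0,0,0],[0.007,0.0016,0.06,0,0,0],[0,0,0.06,0,0,0],[0,0,0.06,0,0,0],[0,0,0.06,0,0,0],[0,0,0.06,0,0,0],[-0.1,0,0,0,0,0],[-0.1,0,0,0,0,0]]'; python3 - <<'E'
from h import *
from bench import camera
t=camera("top"); A=np.array([.5895,.029])
for uv,off in(((257,257),90),((318,243),180)):
    b=blob(t["color"],uv,4,40); v=plane(t,b,.042)[:2]-A; print(np.linalg.norm(v),np.degrees(np.arctan2(v[1],v[0]))%360-off)
a=[]
for c,(v,u) in((t,(150,240)),(camera("scene"),(90,190))):
    a.append(cv2.resize(cv2.convertScaleAbs(c["color"][v:v+150,u:u+130],alpha=1.6),None,fx=3,fy=3,interpolation=2))
cv2.imwrite("pics/f.png",np.hstack(a))
E
```

```text
time_s: 14.35
eef_pos: [0.506, -0.1271, 0.2389]
eef_rot: [0.0, 0.993, 0.115, 0.001]
wrist_force: [1.1, 0.0, 0.7]
opening: 0.003
grasp_force: 1.0
time_s: 15.6
eef_pos: [0.4702, -0.1258, 0.3344]
eef_rot: [0.0, 0.993, 0.115, -0.0]
wrist_force: [-0.3, 1.1, 0.2]
opening: 0.003
grasp_force: 0.0
0.11443097998360835 57.258358789567865
0.11566817699319791 59.00051316410105
```

View pics/f.png

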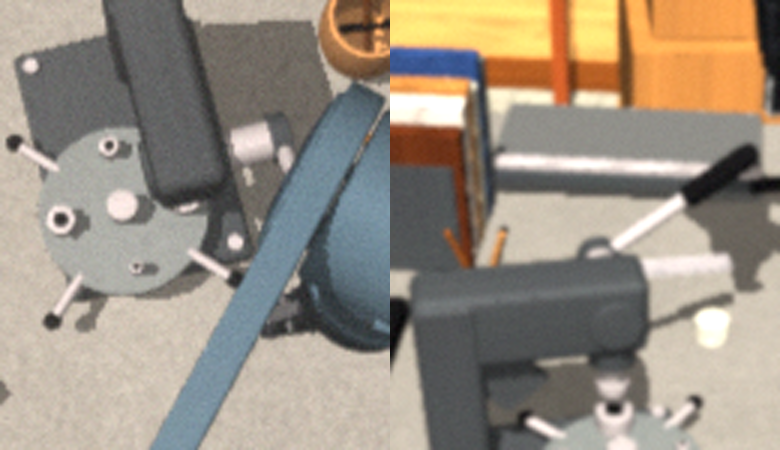

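The lever is back up, with its grip at (690–755, 150–200) as at the start. The turret is unchanged at about 58°, the arm is clear of everything, and the token stack is undisturbed. Handing in.

```bash
python3 -c "
from bench import ctrl
print(ctrl.hand_in())"
```

```text
the job is handed in; nothing more can be done
None
```

I handed the job in at about 16 s (no verdict came back): the largest die measured about on target under the ram, the lever was held on its stop for about 0.9 s and is back up, and I saw no loose thing disturbed.

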